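# Slide a repair plate out over the ledge's end

### The arm

A 6-joint arm with a two-finger parallel gripper is mounted at the origin on the work surface. World frame = base frame: x ahead of the robot, y to its left, z up, the work surface at z = 0. Lengths are in m, angles in degrees, forces in N, time in s.
With the tool pointing down it reaches from about 0.375 to 0.9 m from the base axis. Payload 3.1 kg.
Tool frame: the origin (TCP) lies between the finger pads; the fingertips stand 11 mm ahead of it and the grasp point (between the pads) lies 8 mm behind it; x points along the fingers, y is the direction in which the jaws open and shut, and the axes are right-handed (so a half turn about x gives the same grasp; the last joint's range is limited). The gripper opens to 87 mm and grips with 3 to 60 N. Pads are 19 mm wide; open, the fingers measure 117 mm over their backs; the gripper's body (75 mm by 190 mm) begins 51 mm behind the grasp point.
Start: joints at [-87.004, 30.224, 82.088, -0, 67.689, -10.227], TCP at [0.143, -0.608, 0.211] pointing down, gripper open.
Joint ranges: [-176.69, 176.69], [-43.24, 126.21], [12.49, 139.97], [-82, 262], [0, 151.66], [-163.58, 163.58]. Speed limits (degrees/s): [159.86, 159.86, 180, 180, 180, 180].

### API

Orientations are given as a 3x3 rotation matrix whose columns are the frame's x, y, z axes.
In Python, from rig import bot gives the robot as it stands.
- The arm moves only by the shell command python3 -m inch 'ROWS' [OPENING]. ROWS is a JSON object of lists of equal length, an entry for each row: "dp": the shift along the tool's x, y, z in mm, a list of three; "yaw": the turn about the tool's x in degrees. In form: {"dp": [[tx, ty, tz], ...], "yaw": [yaw, ...]}. A call has 1 to 20 rows; each row shifts and turns the commanded pose from where the row before left it, along the tool's axes as they then stand; what a row does not reach is not made up. A row lasts 1/12 s, in which the tool goes at most 41.7 mm and 7.16 degrees, less where a joint would pass 70% of its speed; a pose out of reach is approached as far as the arm can. A call is refused whole if a number of a shift passes 41.7 or a number of a turn 7.16, either way. A call with a gripper value outside its range is refused whole. OPENING is the finger opening in mm, from 0 to 87, set as the call begins (- or left out, the last holds). The fingers move at their own pace and stop on an object; the grip force is fixed at half the most. Time passes only in rows, so rows that do not move let the fingers close. It gives the time, the measured TCP pose, the force and the opening at its end, in the units of the state.
- bot.read_state(): the state, without advancing time (a new reading comes with each control period).
- bot.capture(name): name is "side" or "top"; returns a dict with "color" (384x512x3 uint8, red, green, blue), "intrinsics" (3x3 intrinsics, pixels), "pose" (4x4, takes a point from camera to world coordinates). Camera axes: x right, y down, z forward; pixel columns grow to the right and rows downward; lengths in m; the calibration is good to about 2 mm. A picture is of the moment at which its call begins. There is no depth.
- bot.hand_in(): hands the job in, once; it reports no verdict.
The state is a dict: "time_s": time; "joint_positions": joint angles; "qvel": joint speeds; "tau": joint torques, N m; "position": TCP position; "tcp_rot": TCP orientation; "force": force on the tool from outside, world axes, zero at the start; "moment": the same for the moment, N m; "opening": opening from 0.0 (shut) to 1.0 (fully open).
Only numpy, scipy, OpenCV 4.12 (cv2) and the standard library are available. Lean on these libraries where they do the work, as an engineer would, in place of code of your own. Each camera call takes 0.05 s, during which the arm holds its last target.

### The job

Two thin metal plates lie on the raised steel ledge: one has a large round hole in its middle, the other has none. With the fingertips only, push the plate with the hole along the ledge until about a third of its length sticks straight out past the ledge end nearest to it, so that the next person can take it by its edge, and leave it lying flat there, not hanging over the ledge's long sides. Do not pinch it, lift it or tip it off, and leave the other plate and everything else where it is.

Things in the scene. Friction and masses are not known exactly. Their poses are not given: they have to be found in the camera images.
- ledge: Fixed dark steel ledge, 640 mm long (its y axis), 200 mm deep (its x axis), flat top 70 mm above its origin, ends open. Origin at the middle of its footprint on the bench: the ends are at y = +320 and -320 mm, the long sides at x = +-100 mm in its frame. A strip along its far (+x) side stands 20 mm above the top.
- holed_plate: Loose aluminium plate with a 57 mm round hole through its middle: 150 mm long (y), 110 mm wide (x), 6 mm thick, 0.15 to 0.33 kg. Origin at the centre of its underside. It lies flat on the ledge's top, wholly on it, up to 0.3 rad askew, in either half. Between the two plates at least 160 mm of the ledge are free, but for the socket by the far strip. It stops when no longer pushed.
- plain_plate: Loose aluminium plate of the same 150 x 110 x 6 mm without a hole, on the other half of the ledge; origin at the centre of its underside. To be left alone.
- socket: Loose steel wrench socket standing on the middle of the ledge near the far strip, 24 mm diameter, 40 mm high; origin at the centre of its underside. To be left alone.
- spray_can: Loose can standing on the bench beyond the ledge, 64 mm diameter, 180 mm high; origin at the centre of its underside. To be left alone.
- filler_jar: Loose jar standing on the bench beyond the ledge, 80 mm diameter, 90 mm high; origin at the centre of its underside. To be left alone.
- hammer: Loose hammer lying on the bench beside the ledge's left (+y) end; its length along its x axis. To be left alone.
- wrench: Loose wrench lying on the bench beside the ledge's right (-y) end; its length along its x axis. To be left alone.
- sanding_block: Loose black rubber block on the bench beyond the ledge, 65 x 120 x 35 mm; origin at the centre of its underside. To be left alone.
- bolt_tray: Loose grey two-part tray on the bench beyond the ledge, 80 x 140 x 35 mm; origin at the centre of its underside. To be left alone.
Not all that is in view belongs to the job. Leave any pink or purple look-alike of the holed_plate alone.

How it is judged:
By the outcome, as a careful person would: the job done as asked, in the order asked, and still so for the second after the job is handed in, with the robot touching nothing.
It also fails if it takes over 35 s, if anything falls off the work surface, if the arm or the gripper's body presses on something with over 40 N, if the wrist force passes 120 N, or if a joint passes its speed limit or range.

## Working session

There is one attempt and no reset: what is moved stays moved. The work goes in short steps, Python scripts to look and compute and a shell command to move; the robot and the scene stay as the last step left them, time stands still between calls to the robot, and variables do not carry over. Pictures are saved under pics/ and viewed, and the job is handed in when it is done.

```bash
mkdir -p pics; python3 - <<'E'
from rig import bot
import cv2
for n in("top","side"):
    c=bot.capture(n); cv2.imwrite(f"pics/{n}0.png",cv2.cvtColor(c["color"],cv2.COLOR_RGB2BGR)); print(n,c["intrinsics"],c["pose"])
s=bot.read_state();print(s)
E
```

```text
top [[364.11984281   0.         257.56818865]
 [  0.         364.11984281 197.9226573 ]
 [  0.           0.           1.        ]] [[ 0.02916418 -0.99773013  0.06069625  0.50439606]
 [-0.99946796 -0.02999438 -0.01281181 -0.04829271]
 [ 0.01460327 -0.06029031 -0.99807406  1.30376733]
 [ 0.          0.          0.          1.        ]]
side [[451.3338953    0.         251.32776136]
 [  0.         451.3338953  188.70170332]
 [  0.           0.           1.        ]] [[-0.98572641 -0.10342495  0.13284099  0.36233189]
 [-0.16831058  0.58724687 -0.79171501  1.36128397]
 [ 0.00387263 -0.80277294 -0.59627226  1.11201116]
 [ 0.          0.          0.          1.        ]]
{'time_s': 0.1, 'joint_positions': array([-8.70012154e+01,  3.02746973e+01,  8.21482109e+01, -1.24191671e-03,
        6.76890139e+01, -1.02267371e+01]), 'qvel': array([ 0.04852434, -0.0908876 , -0.26185878, -0.06564607,  0.02663926,
       -0.07579346]), 'tau': array([ 3.88824019e-04, -4.40983808e+01, -1.77152306e+01,  6.34548068e-02,
        5.33828465e-02, -5.27653697e-05]), 'position': array([ 0.14298286, -0.60773322,  0.20996279]), 'tcp_rot': array([[-1.22217537e-04,  2.28792428e-01, -9.73475223e-01],
       [ 1.94968521e-03, -9.73473326e-01, -2.28792226e-01],
       [-9.99998092e-01, -1.92593267e-03, -3.27097701e-04]]), 'force': array([-0.69895321,  0.11710312,  0.40246752]), 'moment': array([ 0.02276882, -0.03052602, -0.01964223]), 'opening': 0.9984595653869095}
```

View pics/top0.png

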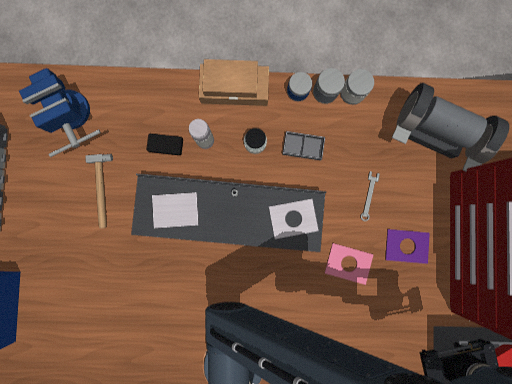

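View pics/side0.png

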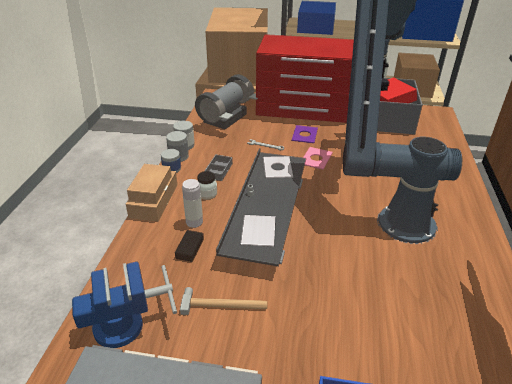

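Candidates in the top view are the white holed plate on the ledge (294,218), the pink one on the bench (349,263) and the purple one on the bench (408,246). The white one fits, since it is aluminium, lies on the ledge and has a hole. I'll confirm it in an enlarged crop.

```bash
python3 - <<'E'
import cv2
i=cv2.imread("pics/top0.png")
cv2.imwrite("pics/crop1.png",cv2.resize(i[180:260,240:340],None,fx=7,fy=7,interpolation=cv2.INTER_CUBIC))
cv2.imwrite("pics/crop2.png",cv2.resize(i[160:260,125:335],None,fx=3.8,fy=3.8,interpolation=cv2.INTER_CUBIC))
E
```

```text
(no output)
```

View pics/crop1.png

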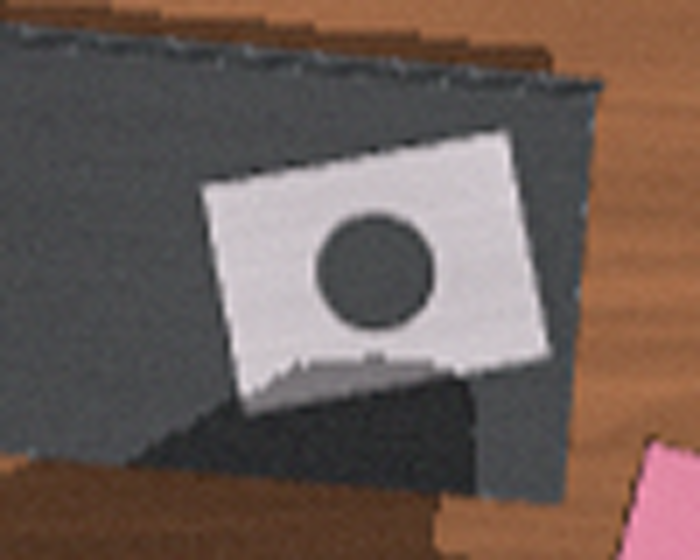

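View pics/crop2.png

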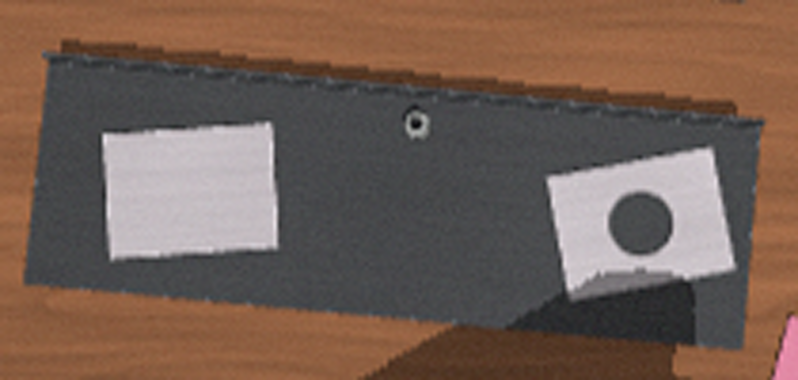

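```bash
cat > h.py <<'E'
import numpy as np
from rig import bot
def p2w(c,uv,z):
    uv=np.atleast_2d(uv).astype(float); K=c["intrinsics"];P=c["pose"]
    d=np.c_[(uv-[K[0,2],K[1,2]])/[K[0,0],K[1,1]],np.ones(len(uv))]@P[:3,:3].T
    o=P[:3,3]; return o+d*((z-o[2])/d[:,2])[:,None]
E
python3 - <<'E'
from h import *
c=bot.capture("top")
f=lambda uv,z:p2w(c,uv,z)[:,:2]
pl=f([[269,206.4],[312.4,198.7],[318.6,230.4],[275,238.9]],.076)
print("plate",pl,pl.mean(0)); print("hole",f([293.6,218.7],.073))
near=f([[320.4,251.7],[131.6,234.5]],.07); far=f([[325.7,191.9],[137.6,174.5]],.09)
print(near,far)
u=near[1]-near[0];print(np.linalg.norm(u),np.degrees(np.arctan2(u[1],u[0])))
v=far[1]-far[0];print(np.linalg.norm(v),np.degrees(np.arctan2(v[1],v[0])),far-near[[0,1]])
for a,b in((0,1),(3,2),(0,3),(1,2)):
    w=pl[b]-pl[a];print(np.linalg.norm(w),np.degrees(np.arctan2(w[1],w[0])))
L=(near.mean(0)+far.mean(0))/2;th=np.arctan2(*(u/np.linalg.norm(u))[::-1])-np.pi/2
print("ledge",L,np.degrees(th))
R=np.array([[np.cos(th),-np.sin(th)],[np.sin(th),np.cos(th)]])
print("in ledge",(pl-L)@R, (pl.mean(0)-L)@R, (near-L)@R,(far-L)@R)
print("socket",(f([125+417/3.8,160+122/3.8],.11)-L)@R, "plain right edge",(f([[125+272/3.8,160+123/3.8],[125+278/3.8,160+248/3.8]],.076)-L)@R)
E
```

```text
plate [[ 0.5515677  -0.10346026]
 [ 0.58200397 -0.24969386]
 [ 0.47568647 -0.27276423]
 [ 0.44302949 -0.12658792]] [ 0.51307191 -0.18812657]
hole [[ 0.51257999 -0.1878848 ]]
[[ 0.40413395 -0.28130929]
 [ 0.44373443  0.35507701]] [[ 0.60529189 -0.29160886]
 [ 0.64444383  0.33857529]]
0.637617219972546 86.43924104111974
0.6313991936621456 86.44490978933175 [[ 0.20115794 -0.01029957]
 [ 0.2007094  -0.01650172]]
0.14936743986179243 -78.24262476001536
0.1497798127542165 -77.4064576613048
0.11097491840197642 -167.97114032647227
0.10879179240611839 -167.75690934535746
ledge [0.52440102 0.03018354] -3.560758958880256
in ledge [[ 0.03541444 -0.13169856]
 [ 0.07487408 -0.27575955]
 [-0.02980535 -0.30538844]
 [-0.07147785 -0.16152255]] [ 0.00225133 -0.21859227] [[-0.10068902 -0.31836091]
 [-0.10068902  0.31925631]] [[ 0.10072026 -0.31614729]
 [ 0.10065779  0.3152519 ]]
socket [[ 0.07047523 -0.01391677]] plain right edge [[ 0.06015494  0.11593033]
 [-0.04946335  0.09946515]]
```

The enlarged crop confirms the white holed plate on the ledge, with its hole at pixel (293.6,218.7). It sits at (0.002, -0.219) in the ledge frame, skewed +15.7°, so the nearest end is -y. I'll use two spread fingertips as a flat pusher on its back edge, which also squares it up. First I turn the tool in place.

```bash
python3 -m inch '{"dp":[[0,0,0],[0,0,0],[0,0,0],[0,0,0],[0,0,0],[0,0,0],[0,0,0],[0,0,0],[0,0,0],[0,0,0],[0,0,0],[0,0,0],[0,0,0]],"yaw":[-6.1,-6.1,-6.1,-6.1,-6.1,-6.1,-6.1,-6.1,-6.1,-6.1,-6.1,-6.1,0]}' 70
```

```text
time_s: 1.23
position: [0.1429, -0.6081, 0.2104]
tcp_rot: [[-0.0, 0.998, -0.061], [0.001, -0.061, -0.998], [-1.0, -0.0, -0.001]]
force: [0.2, 0.3, 0.2]
opening: 0.8
```

```bash
python3 -m inch '{"dp":[[0,8,-14],[0,18,-30],[0,18,-30],[0,18,-30],[0,18,-30],[0,18,-30],[0,18,-30],[0,18,-30],[0,18,-30],[0,18,-30],[0,18,-30],[0,18,-30],[0,18,-30],[0,18,-30],[0,18,-30],[0,18,-30],[0,18,-30],[0,18,-30],[0,18,-30],[0,9,-16]],"yaw":[0,0,0,0,0,0,0,0,0,0,0,0,0,0,0,0,0,0,0,0]}' 
python3 - <<'E'
from h import *
import cv2
c=bot.capture("top");cv2.imwrite("pics/top1.png",cv2.cvtColor(c["color"],cv2.COLOR_RGB2BGR))
s=bot.read_state();p=s["position"];print(p,s["opening"])
th=np.radians(-3.56);R=np.array([[np.cos(th),-np.sin(th)],[np.sin(th),np.cos(th)]])
print("ledge frame mm",1000*(p[:2]-[.5244,.0302])@R)
E
```

```text
time_s: 2.9
position: [0.5207, -0.0577, 0.2109]
tcp_rot: [[0.001, 0.998, -0.063], [0.001, -0.063, -0.998], [-1.0, 0.001, -0.001]]
force: [0.6, -0.5, -1.0]
opening: 0.806
[ 0.52172042 -0.0562784   0.21097102] 0.8028654981098764
ledge frame mm [  2.69535831 -86.47791206]
```

View pics/top1.png

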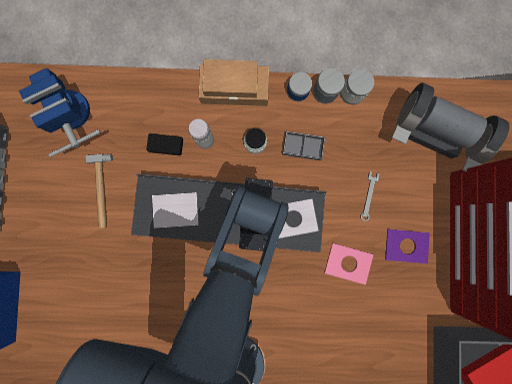

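The picture shows the gripper over the ledge just behind the holed plate (about 258,215), clear of the socket. Now I lower it.

```bash
python3 -m inch '{"dp":[[10,0,0],[20,0,0],[20,0,0],[20,0,0],[20,0,0],[15,0,0],[9,0,0],[6,0,0],[0,0,0],[0,0,0]],"yaw":[0,0,0,0,0,0,0,0,0,0]}' 
python3 - <<'E'
from h import *
import cv2
c=bot.capture("side");i=cv2.cvtColor(c["color"],cv2.COLOR_RGB2BGR);cv2.imwrite("pics/side2.png",cv2.resize(i[130:280,180:340],None,fx=4,fy=4,interpolation=cv2.INTER_CUBIC))
print(bot.read_state()["position"])
E
```

```text
time_s: 3.78
position: [0.5189, -0.0613, 0.0909]
tcp_rot: [[0.0, 0.998, -0.063], [-0.0, -0.063, -0.998], [-1.0, 0.0, 0.0]]
force: [0.4, 0.2, 0.3]
opening: 0.804
[ 0.51927256 -0.06123958  0.09138785]
```

View pics/side2.png

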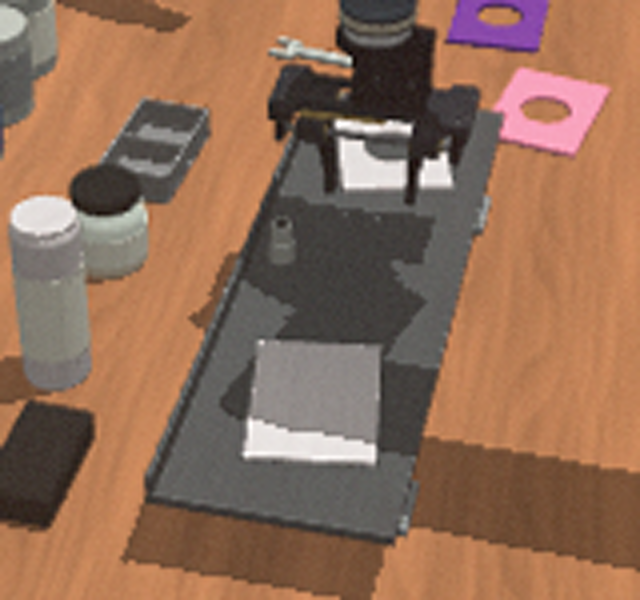

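The crop shows the two fingertips behind the plate's back edge, at (330,190) and (412,195), with the socket clear at (282,240). Now the last 8 mm down.

```bash
python3 -m inch '{"dp":[[3,0,0],[3,0,0],[2,0,0],[0,0,0],[0,0,0],[0,0,0]],"yaw":[0,0,0,0,0,0]}' ;python3 -m inch '{"dp":[[0,0,0]],"yaw":[0]}'; python3 -m inch '{"dp":[[0,0,0]],"yaw":[0]}'
```

```text
time_s: 4.33
position: [0.5189, -0.0607, 0.0829]
tcp_rot: [[0.0, 0.998, -0.062], [-0.0, -0.062, -0.998], [-1.0, 0.0, 0.0]]
force: [-0.1, 0.7, 0.8]
opening: 0.805
time_s: 4.42
position: [0.519, -0.0608, 0.083]
tcp_rot: [[0.0, 0.998, -0.062], [-0.0, -0.062, -0.998], [-1.0, 0.0, 0.0]]
force: [-0.6, -0.1, 0.6]
opening: 0.803
time_s: 4.5
position: [0.5189, -0.0608, 0.0829]
tcp_rot: [[0.0, 0.998, -0.062], [-0.0, -0.062, -0.998], [-1.0, 0.0, 0.0]]
force: [-0.4, -0.1, 0.1]
opening: 0.803
```

```bash
python3 -m inch '{"dp":[[0,0,3],[0,0,5],[0,0,5],[0,0,5],[0,0,4],[0,0,4],[0,0,4],[0,0,4],[0,0,4],[0,0,4],[0,0,4],[0,0,4],[0,0,4],[0,0,4],[0,0,4],[0,0,4],[0,0,4],[0,0,3],[0,0,2],[0,0,0]],"yaw":[0,0,0,0,0,0,0,0,0,0,0,0,0,0,0,0,0,0,0,0]}' 
python3 - <<'E'
from h import *
import cv2
for n in("top","side"):
    c=bot.capture(n);i=cv2.cvtColor(c["color"],cv2.COLOR_RGB2BGR);cv2.imwrite(f"pics/{n}3full.png",i)
    a=i[170:270,240:350] if n=="top" else i[130:230,220:340]
    cv2.imwrite(f"pics/{n}3.png",cv2.resize(a,None,fx=6,fy=6,interpolation=cv2.INTER_CUBIC))
p=bot.read_state()["position"];th=np.radians(-3.56);R=np.array([[np.cos(th),-np.sin(th)],[np.sin(th),np.cos(th)]])
print("ledge frame mm",p,1000*(p[:2]-[.5244,.0302])@R)
E
```

```text
time_s: 6.17
position: [0.5143, -0.1361, 0.0828]
tcp_rot: [[0.0, 0.998, -0.063], [-0.0, -0.063, -0.998], [-1.0, 0.0, 0.0]]
force: [0.2, 0.4, -0.5]
opening: 0.803
ledge frame mm [ 0.51412991 -0.13564622  0.082843  ] [ 4.77395693e-02 -1.66163895e+02]
```

View pics/top3.png

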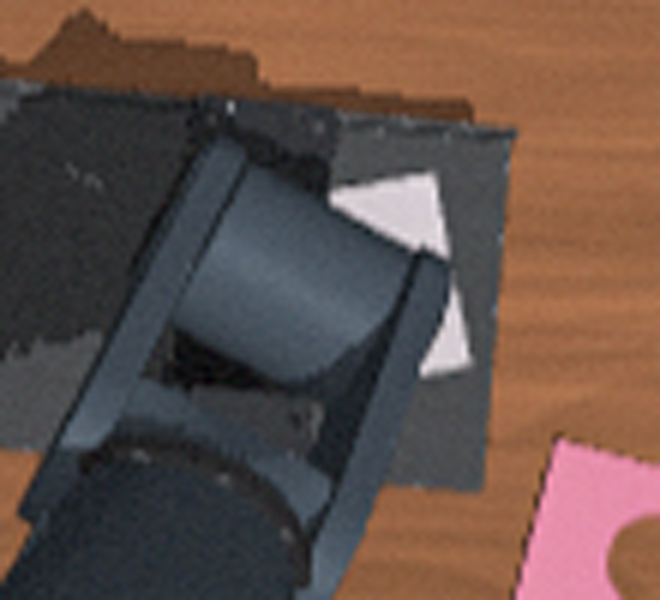

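View pics/side3.png

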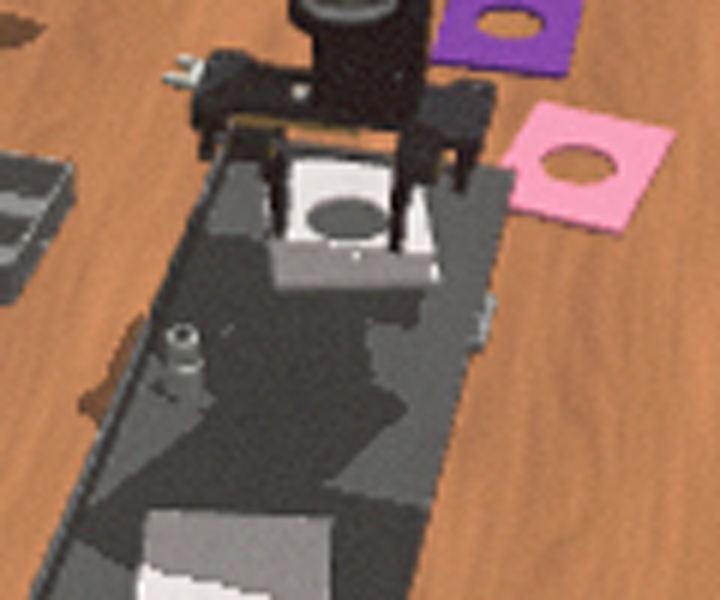

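The plate has not moved. Its back edge (side crop row about 285) lies on the camera side of the fingertips (row about 245), so the tips passed over the top without touching. I'll measure the real tip height from the side picture.

```bash
python3 - <<'E'
from h import *
import cv2
c=bot.capture("side");P=np.linalg.inv(c["pose"]);K=c["intrinsics"]
s=bot.read_state();p=s["position"];R=s["tcp_rot"]
img=cv2.cvtColor(c["color"],cv2.COLOR_RGB2BGR)
big=cv2.resize(img[140:200,240:310],None,fx=11,fy=11,interpolation=cv2.INTER_CUBIC)
for h,col in((-10,(0,0,255)),(0,(0,255,0)),(11,(255,0,0))):
  for y in(-50,-35,35,50):
    for z in (-9.5,9.5):
      q=P@np.r_[p+R@np.array([h,y,z])/1000,1];uv=(K@q[:3])[:2]/q[2]
      if z<0: print(h,y,z,uv.round(1))
      cv2.circle(big,tuple(int(round(v)) for v in (uv-[240,140])*11+5),4,col,-1)
cv2.imwrite("pics/ov.png",big)
print(s["opening"],s["force"])
E
```

```text
-10 -50 -9.5 [287.7 172.6]
-10 -35 -9.5 [284.  172.1]
-10 35 -9.5 [266.8 169.8]
-10 50 -9.5 [263.1 169.3]
0 -50 -9.5 [287.6 174.7]
0 -35 -9.5 [283.9 174.2]
0 35 -9.5 [266.7 171.9]
0 50 -9.5 [263.1 171.4]
11 -50 -9.5 [287.4 176.9]
11 -35 -9.5 [283.8 176.4]
11 35 -9.5 [266.7 174.1]
11 50 -9.5 [263.  173.6]
0.8072231979036585 [ 0.01080772 -0.56153174 -1.11816583]
```

View pics/ov.png

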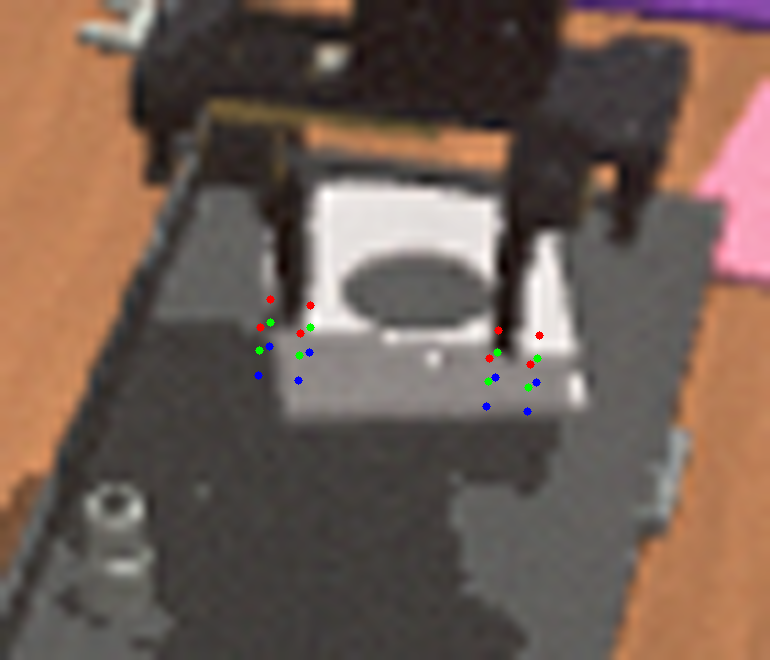

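```bash
python3 -m inch '{"dp":[[-5,0,0],[-5,0,-3],[0,0,-8],[0,0,-8],[0,0,-8],[0,0,-8],[0,0,-8],[0,0,-8],[0,0,-8],[0,0,-4],[5,0,-2],[5,0,0],[0,0,0],[0,0,0]],"yaw":[0,0,0,0,0,0,0,0,0,0,0,0,0,0]}'
python3 - <<'E'
from h import *
import cv2
c=bot.capture("side");P=np.linalg.inv(c["pose"]);K=c["intrinsics"]
s=bot.read_state();p=s["position"];R=s["tcp_rot"]
th=np.radians(-3.56);RL=np.array([[np.cos(th),-np.sin(th)],[np.sin(th),np.cos(th)]])
img=cv2.cvtColor(c["color"],cv2.COLOR_RGB2BGR)
big=cv2.resize(img[140:200,240:310],None,fx=11,fy=11,interpolation=cv2.INTER_CUBIC)
def dot(w,col):
      q=P@np.r_[w,1];uv=(K@q[:3])[:2]/q[2]
      cv2.circle(big,tuple(int(round(v)) for v in (uv-[240,140])*11+5),4,col,-1)
for y in(-50,-35,35,50):
    for z in (-9.5,9.5): dot(p+R@np.array([11,y,z])/1000,(255,0,0))
for a in((.0354,-.1317),(.0749,-.2758),(-.0298,-.3054),(-.0715,-.1615)):
    dot(np.r_[RL@a+[.5244,.0302],.076],(0,255,255))
for a in((-.1,-.32),): dot(np.r_[RL@a+[.5244,.0302],.07],(0,255,0))
cv2.imwrite("pics/ov2.png",big)
print(p,1000*(p[:2]-[.5244,.0302])@RL)
E
```

```text
time_s: 7.48
position: [0.5179, -0.0709, 0.0822]
tcp_rot: [[-0.001, 0.998, -0.063], [0.0, -0.063, -0.998], [-1.0, -0.001, -0.0]]
force: [-0.0, -0.2, 0.1]
opening: 0.802
[ 0.51812714 -0.07107838  0.08246486] [ 2.79986546e-02 -1.01472455e+02]
```

View pics/ov2.png

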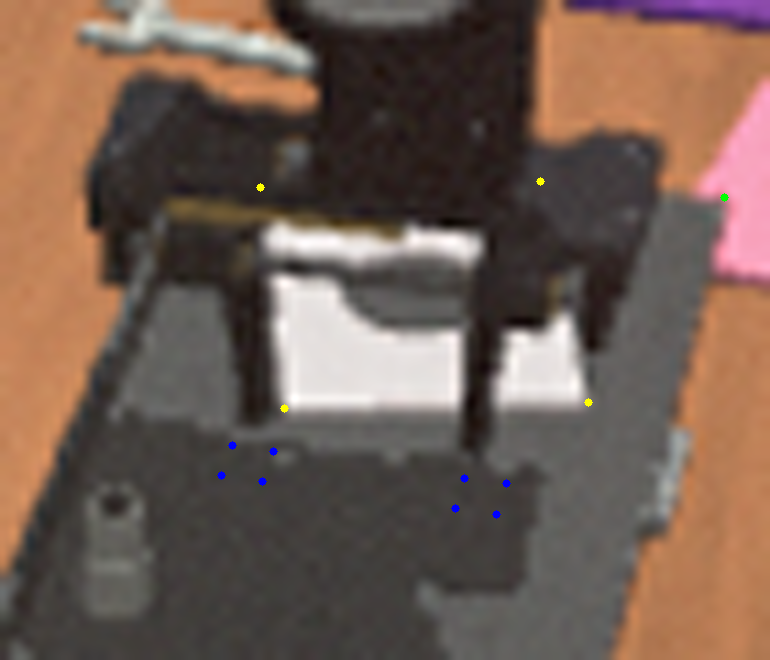

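The side view agrees with the plate and ledge dots. The tips, however, sit about 10 mm higher than "11 mm ahead", presumably because the linkage retracts when open. I'll feel for the ledge top with a careful descent.

```bash
for k in 1 2 3; do :; done; python3 -m inch '{"dp":[[1,0,0],[1,0,0],[1,0,0],[1,0,0],[0,0,0]],"yaw":[0,0,0,0,0]}'; python3 -m inch '{"dp":[[1,0,0],[1,0,0],[0,0,0]],"yaw":[0,0,0]}'
```

```text
time_s: 7.95
position: [0.5182, -0.0708, 0.0787]
tcp_rot: [[-0.0, 0.998, -0.063], [0.0, -0.063, -0.998], [-1.0, -0.0, -0.0]]
force: [-0.6, 0.7, 0.6]
opening: 0.805
time_s: 8.2
position: [0.5181, -0.0707, 0.0767]
tcp_rot: [[-0.0, 0.998, -0.062], [0.0, -0.062, -0.998], [-1.0, -0.0, -0.0]]
force: [0.2, -0.9, 1.1]
opening: 0.807
```

```bash
python3 -m inch '{"dp":[[1,0,0],[0,0,0]],"yaw":[0,0]}'; python3 -m inch '{"dp":[[1,0,0],[0,0,0]],"yaw":[0,0]}'
python3 - <<'E'
from h import *
import cv2
c=bot.capture("side")
img=cv2.cvtColor(c["color"],cv2.COLOR_RGB2BGR)
cv2.imwrite("pics/s4.png",cv2.convertScaleAbs(cv2.resize(img[140:200,240:310],None,fx=11,fy=11,interpolation=cv2.INTER_CUBIC),alpha=2))
E
```

```text
time_s: 8.37
position: [0.5182, -0.0707, 0.0757]
tcp_rot: [[-0.0, 0.998, -0.062], [0.0, -0.062, -0.998], [-1.0, -0.0, -0.0]]
force: [0.3, 0.5, -1.0]
opening: 0.8
time_s: 8.53
position: [0.5182, -0.0707, 0.0747]
tcp_rot: [[-0.0, 0.998, -0.062], [0.0, -0.062, -0.998], [-1.0, -0.0, -0.0]]
force: [-0.4, -0.2, -0.0]
opening: 0.799
```

View pics/s4.png

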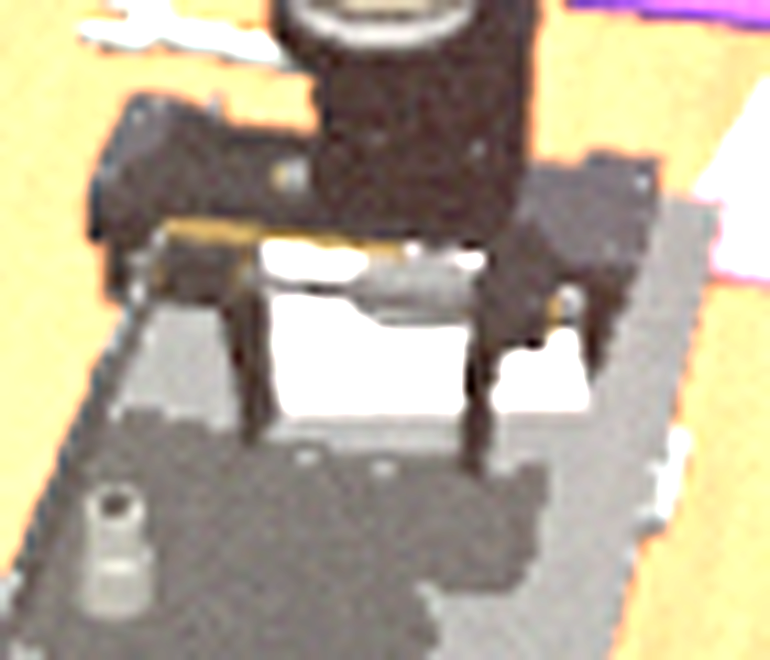

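Tips are at (255,440) and (478,470), with no contact yet. I keep feeling down in 1 mm steps.

```bash
for i in 1; do python3 -m inch '{"dp":[[1,0,0],[0,0,0]],"yaw":[0,0]}'|egrep "pos|force"; python3 -m inch '{"dp":[[1,0,0],[0,0,0]],"yaw":[0,0]}'|egrep "pos|force"; python3 -m inch '{"dp":[[1,0,0],[0,0,0]],"yaw":[0,0]}'|egrep "pos|force";  done
```

```text
position: [0.5182, -0.0707, 0.0737]
force: [-0.1, 0.1, 0.4]
position: [0.5182, -0.0707, 0.0727]
force: [0.3, -0.4, 0.6]
position: [0.5182, -0.0707, 0.0717]
force: [-0.2, -0.7, -0.8]
```

```bash
python3 -m inch '{"dp":[[1,0,0],[0,0,0]],"yaw":[0,0]}'|egrep "pos|force"; python3 -m inch '{"dp":[[1,0,0],[0,0,0]],"yaw":[0,0]}'|egrep "pos|force"
python3 - <<'E'
from h import *
import cv2
c=bot.capture("side")
img=cv2.cvtColor(c["color"],cv2.COLOR_RGB2BGR)
cv2.imwrite("pics/s5.png",cv2.convertScaleAbs(cv2.resize(img[150:195,245:305],None,fx=13,fy=13,interpolation=cv2.INTER_CUBIC),alpha=2))
E
```

```text
position: [0.5182, -0.0707, 0.0707]
force: [0.3, 0.1, -0.2]
position: [0.5182, -0.0707, 0.0697]
force: [0.5, -0.7, 0.4]
```

View pics/s5.png

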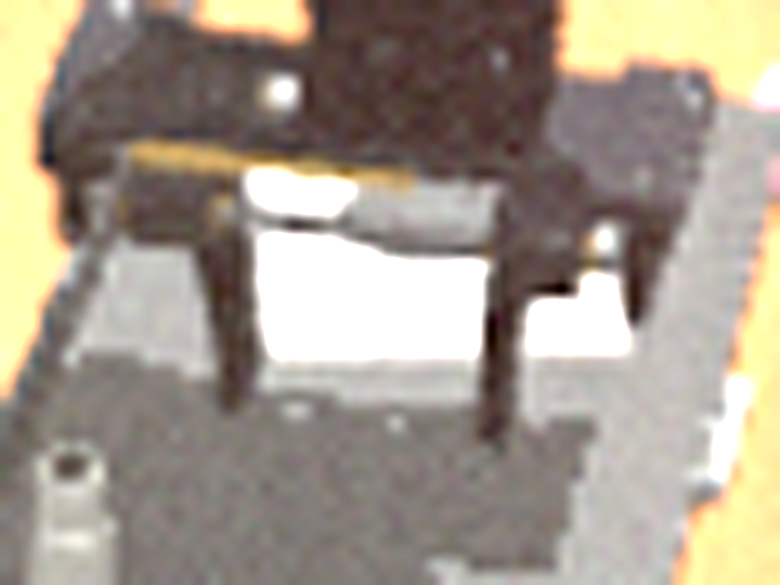

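```bash
python3 -m inch '{"dp":[[1,0,0],[0,0,0]],"yaw":[0,0]}'|egrep "pos|force"; python3 -m inch '{"dp":[[1,0,0],[0,0,0]],"yaw":[0,0]}'|egrep "pos|force"; python3 -m inch '{"dp":[[1,0,0],[0,0,0]],"yaw":[0,0]}'|egrep "pos|force"
```

```text
position: [0.5182, -0.0707, 0.0687]
force: [0.2, -0.2, 1.0]
position: [0.5182, -0.0707, 0.0677]
force: [1.0, 0.0, -1.4]
position: [0.5182, -0.0707, 0.0667]
force: [0.1, -0.2, 0.4]
```

```bash
python3 - <<'E'
from h import *
import cv2
c=bot.capture("side");P=np.linalg.inv(c["pose"]);K=c["intrinsics"]
s=bot.read_state();p=s["position"];R=s["tcp_rot"]
img=cv2.cvtColor(c["color"],cv2.COLOR_RGB2BGR)
b=cv2.convertScaleAbs(cv2.resize(img[150:195,245:305],None,fx=13,fy=13,interpolation=cv2.INTER_CUBIC),alpha=2)
cv2.imwrite("pics/s6.png",b.copy())
def dot(w,col):
      q=P@np.r_[w,1];uv=(K@q[:3])[:2]/q[2]
      cv2.circle(b,tuple(int(round(v)) for v in (uv-[245,150])*13+6),4,col,-1)
for h,col in((.07,(255,0,0)),(.08,(0,255,0)),(.09,(0,0,255))):
  for y in(-42,42):
    for z in (-9.5,0,9.5):
        w=p+R@np.array([0,y,z])/1000; w[2]=h; dot(w,col)
for y in(-95,95):
    for z in(-37,37): dot(p+R@np.array([-59,y,z])/1000,(255,0,255))
cv2.imwrite("pics/ov6.png",b)
E
```

```text
(no output)
```

View pics/ov6.png

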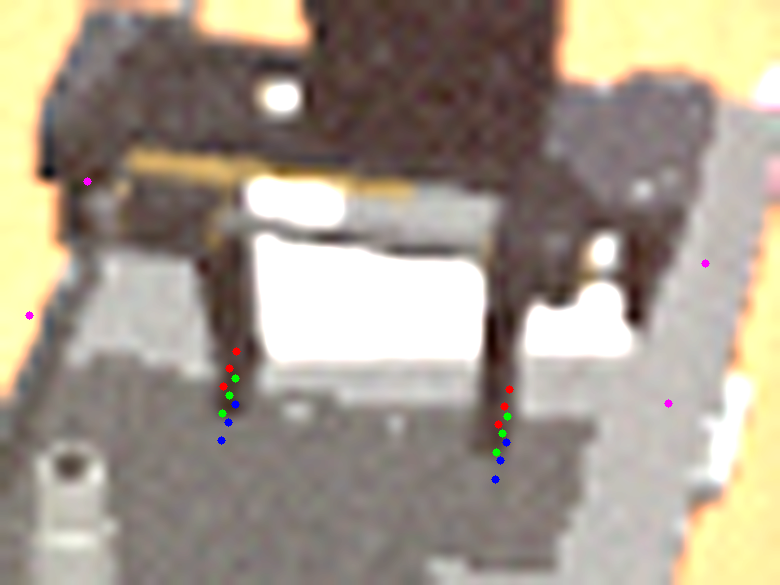

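The tips appear to be at about z 0.077, so there are still several mm to go. I continue feeling down.

```bash
python3 -m inch '{"dp":[[1,0,0],[0,0,0]],"yaw":[0,0]}'|egrep "pos|force"; python3 -m inch '{"dp":[[1,0,0],[0,0,0]],"yaw":[0,0]}'|egrep "pos|force"; python3 -m inch '{"dp":[[1,0,0],[0,0,0]],"yaw":[0,0]}'|egrep "pos|force"
```

```text
position: [0.5182, -0.0707, 0.0657]
force: [-0.2, 0.4, -0.3]
position: [0.5182, -0.0707, 0.0647]
force: [-0.1, -0.8, -0.2]
position: [0.5182, -0.0707, 0.0637]
force: [0.3, 0.5, 0.3]
```

```bash
python3 -m inch '{"dp":[[1,0,0],[0,0,0]],"yaw":[0,0]}'|egrep "pos|force"; python3 -m inch '{"dp":[[1,0,0],[0,0,0]],"yaw":[0,0]}'|egrep "time|pos|force"
```

```text
position: [0.5182, -0.0707, 0.0627]
force: [-0.0, -0.4, -0.5]
time_s: 10.85
position: [0.5182, -0.0708, 0.0617]
force: [-0.1, 0.1, -0.8]
```

```bash
cat > ov.py <<'E'
from h import *
import cv2,sys
c=bot.capture("side");P=np.linalg.inv(c["pose"]);K=c["intrinsics"]
s=bot.read_state();p=s["position"];R=s["tcp_rot"]
img=cv2.cvtColor(c["color"],cv2.COLOR_RGB2BGR)
b=cv2.convertScaleAbs(cv2.resize(img[150:195,245:305],None,fx=13,fy=13,interpolation=cv2.INTER_CUBIC),alpha=3)
def dot(w,col):
      q=P@np.r_[w,1];uv=(K@q[:3])[:2]/q[2]
      cv2.circle(b,tuple(int(round(v)) for v in (uv-[245,150])*13+6),3,col,-1)
for h,col in((.07,(255,0,0)),(.08,(0,255,0))):
  for y in(-35,35,-50,50):
    for z in (-9.5,9.5):
        w=p+R@np.array([0,y,z])/1000; w[2]=h; dot(w,col)
cv2.imwrite(sys.argv[1],b)
E
python3 ov.py pics/ov7.png
```

```text
(no output)
```

View pics/ov7.png

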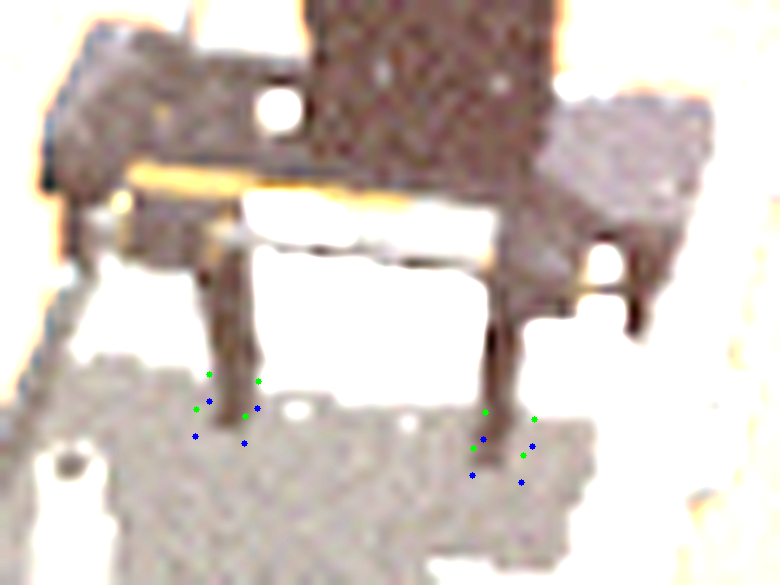

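```bash
python3 -m inch '{"dp":[[1,0,0],[0,0,0]],"yaw":[0,0]}'|egrep "pos|force"; python3 -m inch '{"dp":[[1,0,0],[0,0,0]],"yaw":[0,0]}'|egrep "time|pos|force"
```

```text
position: [0.5182, -0.0708, 0.0607]
force: [0.3, 0.2, -0.4]
time_s: 11.23
position: [0.5182, -0.0707, 0.0597]
force: [0.7, -0.3, 0.5]
```

```bash
python3 -m inch '{"dp":[[1,0,0],[0,0,0]],"yaw":[0,0]}'|egrep "pos|force"; python3 -m inch '{"dp":[[1,0,0],[0,0,0]],"yaw":[0,0]}'|egrep "time|pos|force"
```

```text
position: [0.5183, -0.0708, 0.0588]
force: [-0.9, -1.3, -0.5]
time_s: 11.57
position: [0.5183, -0.0708, 0.0587]
force: [-1.8, 0.3, 6.6]
```

Contact: 6.6 N at TCP z 0.0587, so the tips really stand about 11 mm behind the TCP at this opening. I back off 2.5 mm and push about 60 mm.

```bash
python3 -m inch '{"dp":[[-2.5,0,0],[0,0,0],[0,0,3],[0,0,4],[0,0,4],[0,0,4],[0,0,4],[0,0,4],[0,0,4],[0,0,4],[0,0,4],[0,0,4],[0,0,4],[0,0,4],[0,0,4],[0,0,4],[0,0,3],[0,0,2],[0,0,0]],"yaw":[0,0,0,0,0,0,0,0,0,0,0,0,0,0,0,0,0,0,0]}'
python3 - <<'E'
from h import *
import cv2
for n in("top","side"):
    c=bot.capture(n);i=cv2.cvtColor(c["color"],cv2.COLOR_RGB2BGR)
    a=i[170:270,240:350] if n=="top" else i[130:230,220:340]
    cv2.imwrite(f"pics/{n}8.png",cv2.resize(a,None,fx=6,fy=6,interpolation=cv2.INTER_CUBIC))
E
```

```text
time_s: 13.15
position: [0.5143, -0.1311, 0.0603]
tcp_rot: [[-0.0, 0.998, -0.063], [-0.0, -0.063, -0.998], [-1.0, -0.0, 0.0]]
force: [-0.3, 1.3, 0.2]
opening: 0.806
```

View pics/top8.png

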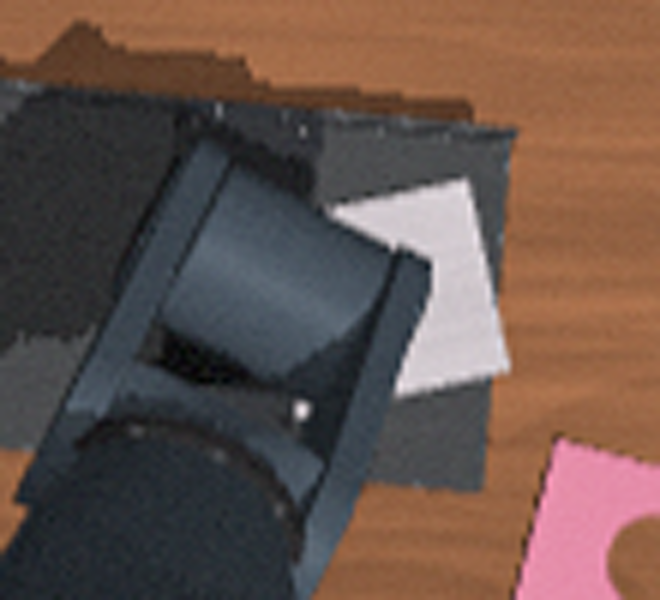

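View pics/side8.png

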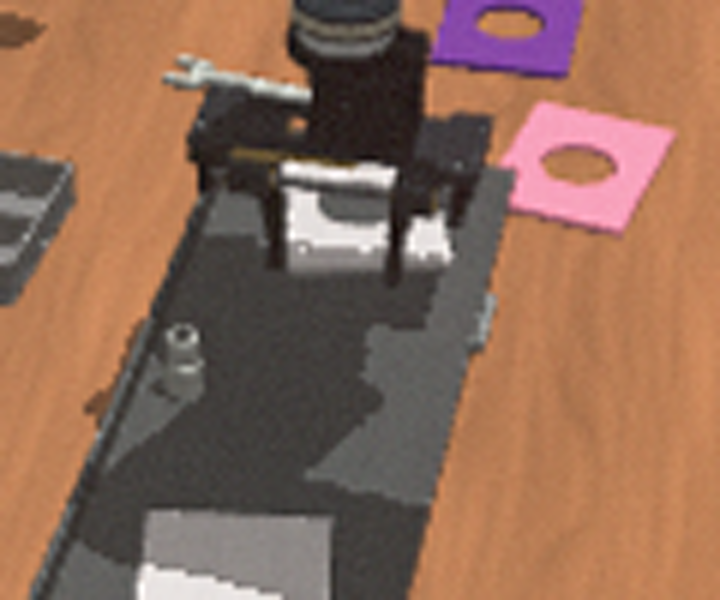

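The plate has moved. Its edge corners are now at top-crop (468,180) and (510,370), and it is turned slightly the wrong way. The +x fingertip slid past the plate's back corner, leaving only the -x tip pushing. I retreat, measure, then match the tool yaw to the plate edge.

```bash
python3 -m inch '{"dp":[[0,0,-3],[0,0,-7],[0,0,-8],[0,0,-8],[0,0,-8],[0,0,-4],[0,0,-2],[0,0,0]],"yaw":[0,0,0,0,0,0,0,0]}'
python3 - <<'E'
from h import *
import cv2
for n in("top","side"):
    c=bot.capture(n);i=cv2.cvtColor(c["color"],cv2.COLOR_RGB2BGR)
    a=i[180:260,250:340] if n=="top" else i[140:200,240:320]
    cv2.imwrite(f"pics/{n}9.png",cv2.resize(a,None,fx=8,fy=8,interpolation=cv2.INTER_CUBIC))
E
```

```text
time_s: 13.92
position: [0.517, -0.0899, 0.0604]
tcp_rot: [[-0.0, 0.998, -0.061], [0.0, -0.061, -0.998], [-1.0, -0.0, -0.0]]
force: [0.1, 0.2, -0.1]
opening: 0.802
```

View pics/top9.png

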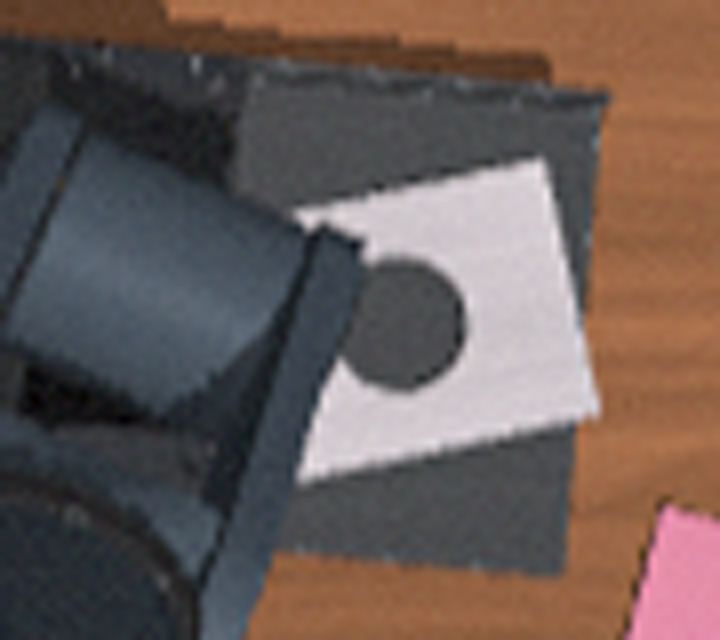

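View pics/side9.png

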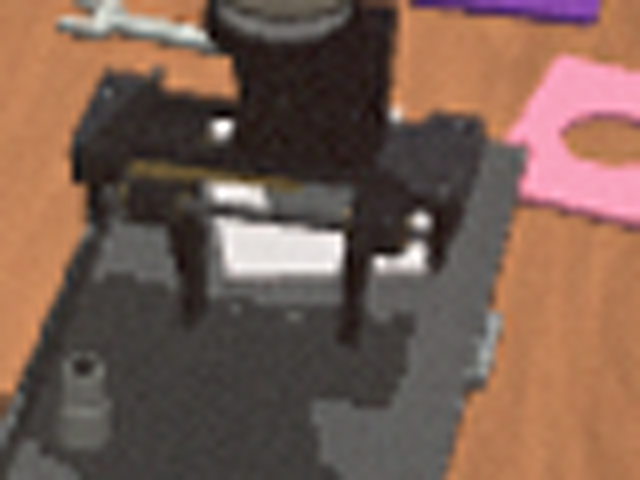

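```bash
cat > an.py <<'E'
from h import *
th=np.radians(-3.56);RL=np.array([[np.cos(th),-np.sin(th)],[np.sin(th),np.cos(th)]])
def L(xy): return 1000*(np.asarray(xy)-[.5244,.0302])@RL
def plate(a,b,hole=None):
    c=bot.capture("top")
    e=L(p2w(c,[a,b],.076)[:,:2]); d=e[0]-e[1]; ang=np.degrees(np.arctan2(d[1],d[0]))
    print("front edge",e.round(1),"len",np.linalg.norm(d).round(1),"skew",ang.round(1))
    r=np.radians(ang);n=np.array([-np.sin(r),np.cos(r)])
    print("center",(e.mean(0)+75*n).round(1),"hole",L(p2w(c,hole,.073)[:,:2]).round(1) if hole else "")
    print("back mid",(e.mean(0)+150*n).round(1),"back corners",(e+150*n).round(1))
    s=bot.read_state();y=s["tcp_rot"][:2,1]@RL
    print("tcp",L(s["position"][:2]).round(1),s["position"][2],"yaw L",np.degrees(np.arctan2(y[1],y[0])).round(2),s["time_s"])
E
python3 -c "
from an import *
plate((318.1,199.75),(325,231.25),(300.4,220.5))"
```

```text
front edge [[  73.1 -295.3]
 [ -30.7 -327.2]] len 108.6 skew 17.1
center [  -0.8 -239.5] hole [[  -2.2 -241.8]]
back mid [ -22.8 -167.8] back corners [[  29.1 -151.9]
 [ -74.7 -183.8]]
tcp [   0.3 -121.3] 0.06037130903663525 yaw L -0.02 14.0667
```

The plate is now at (-1, -240) mm in the ledge frame, skewed 17.1°. I yaw the tool to match its back edge and come behind the edge's middle.

```bash
python3 -m inch '{"dp":[[0,0,0],[0,0,0],[0,0,0],[0,0,0],[0,-5,1],[0,-6,1],[0,-7,1],[0,-7,2],[0,-6,2],[0,-5,1],[0,0,0]],"yaw":[-4,-5,-5,-3,0,0,0,0,0,0,0]}'
python3 -c "
from an import *
plate((318.1,199.75),(325,231.25))
import cv2
c=bot.capture('side');i=cv2.cvtColor(c['color'],cv2.COLOR_RGB2BGR)
cv2.imwrite('pics/side10.png',cv2.resize(i[140:200,240:320],None,fx=8,fy=8,interpolation=cv2.INTER_CUBIC))"
```

```text
time_s: 14.98
position: [0.4825, -0.1072, 0.0603]
tcp_rot: [[-0.001, 0.973, 0.231], [0.001, 0.231, -0.973], [-1.0, -0.001, -0.001]]
force: [0.7, -0.1, 0.7]
opening: 0.803
front edge [[  73.1 -295.3]
 [ -30.7 -327.2]] len 108.6 skew 17.1
center [  -0.8 -239.5] hole 
back mid [ -22.8 -167.8] back corners [[  29.1 -151.9]
 [ -74.7 -183.8]]
tcp [ -32.5 -139.6] 0.060407257399572034 yaw L 16.91 15.0333
```

View pics/side10.png

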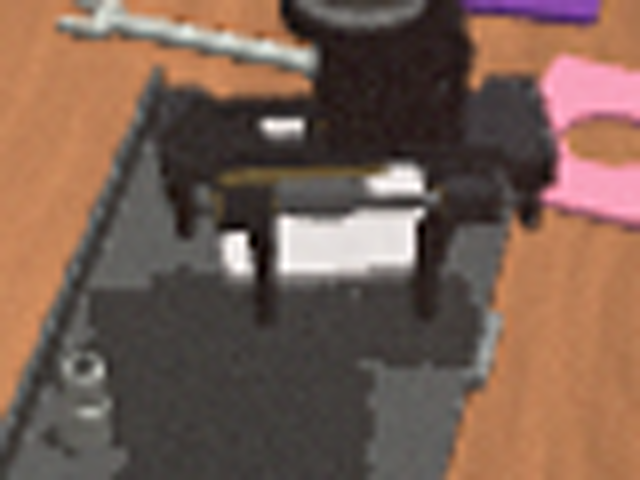

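```bash
python3 - <<'E'
from an import *
import cv2
c=bot.capture("side");P=np.linalg.inv(c["pose"]);K=c["intrinsics"]
s=bot.read_state();p=s["position"];R=s["tcp_rot"]
b=cv2.convertScaleAbs(cv2.resize(cv2.cvtColor(c["color"],cv2.COLOR_RGB2BGR)[140:200,240:320],None,fx=9,fy=9,interpolation=cv2.INTER_CUBIC),alpha=1.8)
def dot(w,col):
      q=P@np.r_[w,1];uv=(K@q[:3])[:2]/q[2]
      cv2.circle(b,tuple(int(round(v)) for v in (uv-[240,140])*9+4),3,col,-1)
for a in((29.1,-151.9),(-74.7,-183.8)): dot(np.r_[RL@np.array(a)/1000+[.5244,.0302],.076],(0,0,255))
for y in(-50,-35,0,35,50): 
    w=p+R@np.array([0,y,0])/1000;w[2]=.072;dot(w,(255,0,0))
cv2.imwrite("pics/ov11.png",b)
E
```

```text
(no output)
```

View pics/ov11.png

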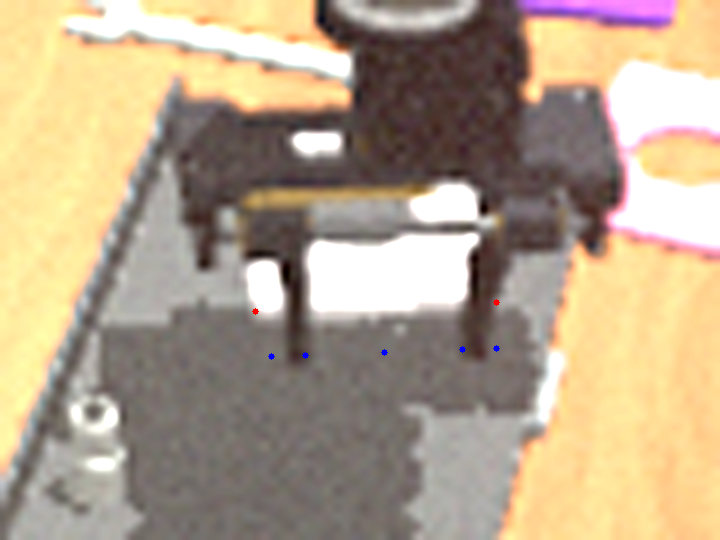

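The projected plate corners (255,311) and (496,302) agree with the picture, and the fingertips at (296,358) and (480,355) sit inside them. Now I make contact and then push while turning square.

```bash
python3 -m inch '{"dp":[[0,1,3],[0,1,4],[0,1,4],[0,0,4],[0,0,4],[0,0,3],[0,1,3],[0,1,4],[0,1,4],[0,1,4],[0,1,4],[0,1,4],[0,1,4],[0,1,4],[0,1,3],[0,0,1],[0,0,0]],"yaw":[0,0,0,0,0,0,1.5,2,2,2,2,2,2,2,1.5,0,0]}'
python3 - <<'E'
from h import *
import cv2
for n in("top","side"):
    c=bot.capture(n);i=cv2.cvtColor(c["color"],cv2.COLOR_RGB2BGR)
    a=i[180:260,250:350] if n=="top" else i[140:200,240:320]
    cv2.imwrite(f"pics/{n}12.png",cv2.resize(a,None,fx=8,fy=8,interpolation=cv2.INTER_CUBIC))
E
```

```text
time_s: 16.55
position: [0.5044, -0.1619, 0.0603]
tcp_rot: [[0.0, 0.998, -0.062], [-0.001, -0.062, -0.998], [-1.0, 0.0, 0.001]]
force: [-0.5, -0.2, 0.4]
opening: 0.807
```

View pics/top12.png

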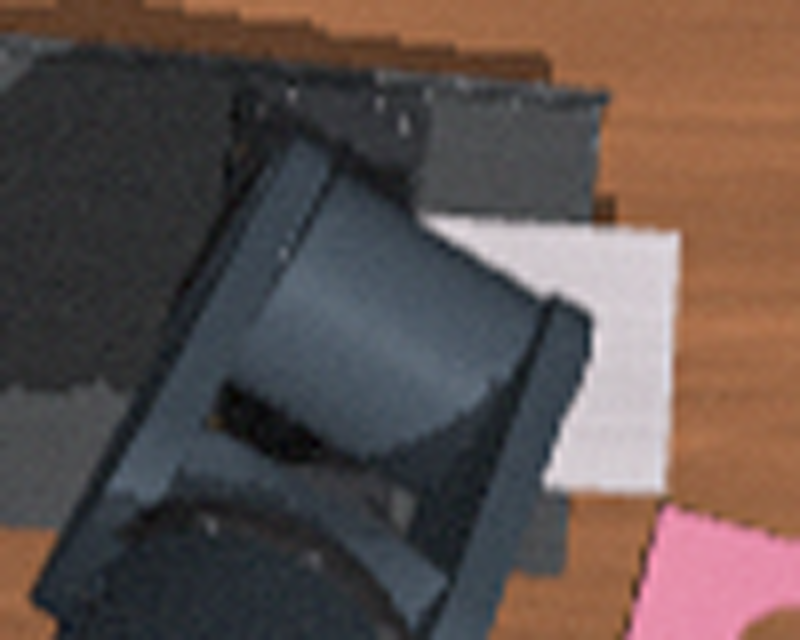

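View pics/side12.png

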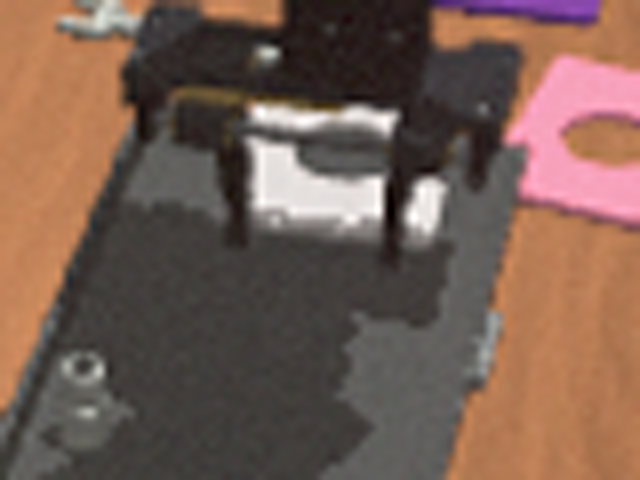

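The plate is squared up now. Its front corners are at top-crop (680,232) and (665,492), and it sticks out past the end.

```bash
python3 -c "
from an import *
plate((250+680/8,180+232/8),(250+665/8,180+492/8))
c=bot.capture('top');print('ledge end',L(p2w(c,[[250+567/8,180+574/8],[250+603/8,180+105/8]],.07)[:,:2]))"
```

```text
front edge [[  47.1 -354.9]
 [ -62.5 -357.2]] len 109.6 skew 1.2
center [  -9.2 -281.1] hole 
back mid [ -10.8 -206.1] back corners [[  44.  -205. ]
 [ -65.6 -207.2]]
tcp [  -8.5 -192.5] 0.060314309867855964 yaw L -0.0 16.7
ledge end [[-100.71367339 -319.98950411]
 [  98.35172586 -319.2920871 ]]
```

Overhang is 36 mm, and a third is 50 mm, so I push 14 mm more straight along the ledge.

```bash
python3 -m inch '{"dp":[[0,0,1],[0,0,2],[0,0,2],[0,0,3],[0,0,2],[0,0,2],[0,0,1],[0,0,1],[0,0,0],[0,0,0]],"yaw":[0,0,0,0,0,0,0,0,0,0]}'
python3 - <<'E'
from h import *
import cv2
for n in("top",):
    c=bot.capture(n);i=cv2.cvtColor(c["color"],cv2.COLOR_RGB2BGR)
    a=i[180:260,250:350]
    cv2.imwrite(f"pics/{n}13.png",cv2.resize(a,None,fx=8,fy=8,interpolation=cv2.INTER_CUBIC))
E
```

```text
time_s: 17.58
position: [0.5032, -0.1755, 0.0603]
tcp_rot: [[-0.0, 0.998, -0.062], [-0.0, -0.062, -0.998], [-1.0, -0.0, 0.0]]
force: [-0.1, 0.2, -0.4]
opening: 0.806
```

View pics/top13.png

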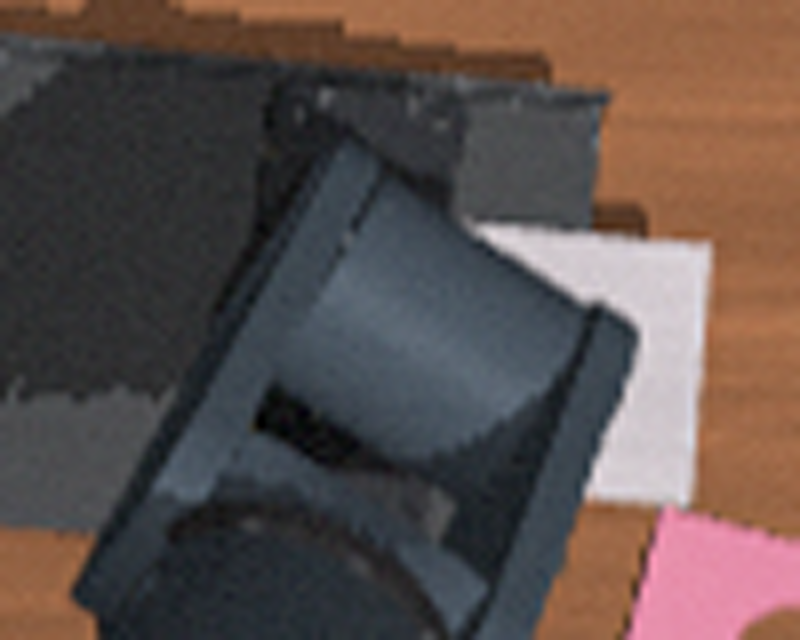

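The front edge corners are now at crop (711,241) and (692,505). I measure, then back off and lift clear.

```bash
python3 -c "
from an import *
plate((250+711/8,180+241/8),(250+692/8,180+505/8))"
python3 -m inch '{"dp":[[0,0,-2],[0,0,-5],[0,0,-8],[0,0,-8],[0,0,-6],[0,0,0],[-10,0,0],[-20,0,0],[-30,0,0],[-30,0,0],[-30,0,0],[-20,0,-10],[0,0,-30],[0,0,-35],[0,0,-35],[0,0,-35],[0,0,-35],[0,0,-20],[0,0,0],[0,0,0]],"yaw":[0,0,0,0,0,0,0,0,0,0,0,0,0,0,0,0,0,0,0,0]}'
python3 - <<'E'
from h import *
import cv2
for n in("top","side"):
    c=bot.capture(n);i=cv2.cvtColor(c["color"],cv2.COLOR_RGB2BGR)
    cv2.imwrite(f"pics/{n}14f.png",i)
    a=i[180:260,250:350] if n=="top" else i[130:280,180:340]
    cv2.imwrite(f"pics/{n}14.png",cv2.resize(a,None,fx=8 if n=="top" else 4,fy=8 if n=="top" else 4,interpolation=cv2.INTER_CUBIC))
E
```

```text
front edge [[  44.6 -368.3]
 [ -66.8 -369. ]] len 111.4 skew 0.3
center [ -11.6 -293.7] hole 
back mid [ -12.  -218.7] back corners [[  43.7 -218.3]
 [ -67.7 -219. ]]
tcp [  -8.4 -206.6] 0.060322680929333204 yaw L -0.01 17.6833
time_s: 19.35
position: [0.5177, 0.0539, 0.201]
tcp_rot: [[0.001, 0.998, -0.06], [-0.001, -0.06, -0.998], [-1.0, 0.001, 0.001]]
force: [-0.2, -1.0, -0.8]
opening: 0.805
```

View pics/top14.png

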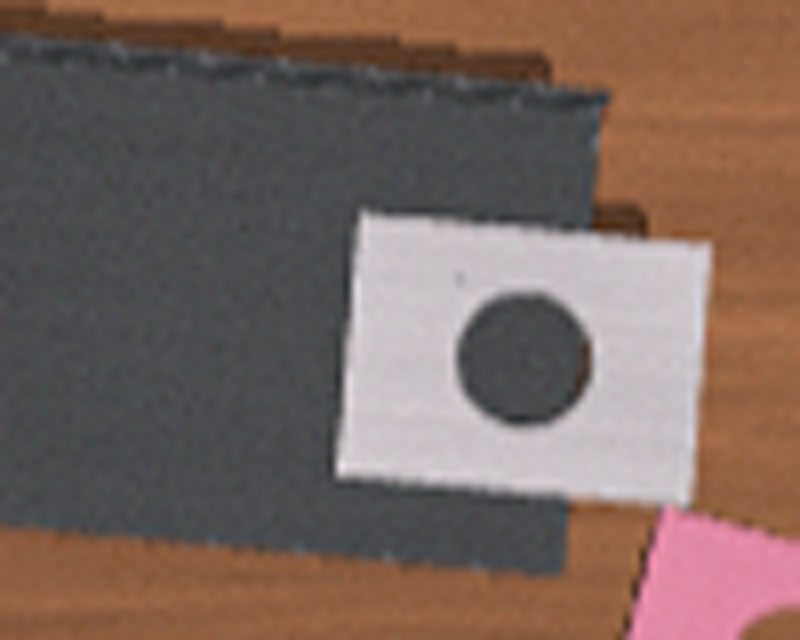

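View pics/side14.png

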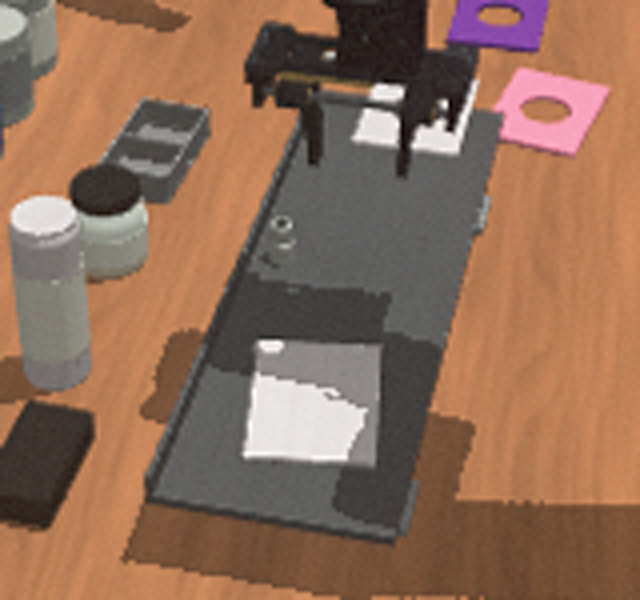

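View pics/top14f.png

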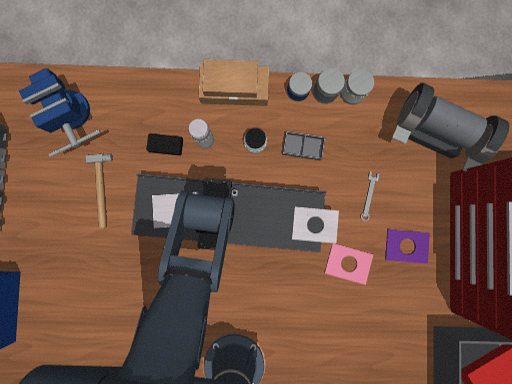

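The clear view shows the plate flat and square, about 49 mm past the end, with corners (362,213), (711,241), (692,505) and (338,477) in the crop. The socket, the plain plate and everything else look unmoved. I hand in.

```bash
python3 -c "
from rig import bot
print(bot.read_state()['time_s'],bot.hand_in())"
```

```text
the job is handed in; nothing more can be done
19.45 None
```

I pushed the white holed plate along the ledge with two spread fingertips, squared it up, and handed the job in at 19.45 s of the 35 s allowed. It now sticks out about 49 mm past the -y end (a third is 50 mm).

- **Final position:** the top picture taken just before backing off gave about 0.3° skew. The plate lies from about x = -68 to +45 mm in the ledge frame, well inside the long sides at ±100 mm. The pictures taken after the gripper was lifted clear show it lying flat and free.
- **First try missed:** the fingertips passed over the plate without touching it, because with the jaws open they sit about 11 mm behind the TCP rather than 11 mm ahead. I found the true height by lowering until they touched the ledge lightly (6.6 N).
- **Second push turned the plate:** one fingertip slid past a corner and turned the plate slightly the wrong way. I backed off, matched the tool to the plate's edge and pushed it square.
- **Everything else:** by eye in the last pictures, the socket, the plain plate and the other objects have not moved. The arm covered part of the plain plate in the last top view, but the side view shows it where it was.

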